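# Roll the straight pins into the rest, reject the warped one

### The job

Three short wooden pasta pins lie across the chopping board. Put the warped one, which cannot roll true, down inside the grey tray. Roll the two straight ones along the board by pushing them, never lifting them off it, until each lies settled in a groove of its own in the wooden rest at the board's end; let go of everything and leave the jam jar, bowl, spice jar and mug where they stand.

Things in the scene. Friction and masses are not known exactly. Their poses are not given: they have to be found in the camera images.
- board: fixed thick wooden chopping board, 250 mm (its x) by 330 mm (its y), flat top 59 mm above the table; origin at the centre of its underside, at table height. The pins lie toward its +y end; a grooved wooden rest is fixed to its -y end (the robot's right)
- rest: the grooved rest, part of the board and sharing its origin and axes: board y = -166 to -266 mm, x = -95 to 95 mm, top flush with the board, ending in a stop 10 mm high at y = -256 to -266. Two grooves run along x, 18 mm wide, 6 mm deep; a pin pushed over one drops 3 mm into it and stops; a further light push takes it out again
- groove_near (a point): middle of the near groove's mouth, level with the board's top (59 mm above the table), at board y = -190 mm; axes parallel to the board's. A settled pin's centre line is about 11 mm above this point
- groove_far (a point): the same for the far groove, at board y = -232 mm, next to the end stop. To reach it a pin must roll over the near groove, so it is filled first
- pin_a: straight round pasta pin of pale smooth wood, 150 mm long, 28 mm thick, blue band round each end, about 90 g; origin at its middle on the centre line, x along its length (y, z turn as it rolls). Starts across the board (x within 0.05 rad of board x), in one of three places: board y about -10, 65, 140 mm, x about 0. Slippery (friction 0.3): a light level push rolls it, and it soon stops
- pin_b: second straight pin, just like pin_a, in another of the three places
- pin_warped: warped pin: same wood, bands and thickness (28 mm), about 150 mm end to end, bent in an arc, its middle bowed about 9 mm out of the line of its ends, lying flat on the board in one of the three places; 90 g. Origin on its centre line at the middle of its length, x along its length there; the bow's hollow side is its -y side. Can be gripped across its middle
- warped_end1 (a point): point on the warped pin's centre line 15 mm inside its -x end
- warped_end2 (a point): the same on its +x side
- tray: fixed grey shallow tray left of the board, 270 mm (its x) by 125 mm (its y), rim 14 mm high and 5 mm wide, inner floor 6 mm above the table; origin at the centre of its underside. Receives the warped pin, which fits lengthwise (its centre line then 20 mm above the table)
- jam: bystander: jar of red jam with a green lid, 73 mm across, 84 mm high; origin at the centre of its underside
- bowl: bystander: small green bowl, 115 mm across, 56 mm high; origin under its centre
- spice: bystander: spice jar with a black cap, 44 mm across, 108 mm high; origin under its centre
- mug: bystander: green and white mug, 78 mm across, 101 mm high; origin under its centre
Mind the look-alikes: they are no part of the job. Leave any purple or red look-alike of the pin_b alone.

How it is judged:
By the outcome, as a careful person would: the job done as asked, in the order asked, and still so for the second after the job is handed in, with the robot touching nothing.
It also fails if it takes over 72 s, if anything falls off the work surface, if the arm or the gripper's body presses on something with over 40 N, if the wrist force passes 120 N, or if a joint passes its speed limit or range.

### The arm

A 6-joint arm with a two-finger parallel gripper is mounted at the origin on a cart in front of the work surface, level with it; the furniture and walls round the work are solid. World frame = base frame: x ahead of the robot, y to its left, z up, the work surface at z = 0. Lengths are in m, angles in rad, forces in N, time in s.
With the tool pointing down it reaches from about 0.375 to 0.9 m from the base axis. Payload 3.1 kg.
Tool frame: the origin (TCP) lies on the centre line of the jaws, within the pads' length; the fingertips stand robot.tcp_to_tips ahead of it and the grasp point (between the pads) lies 3 mm ahead of it (robot.tcp_to_tips is the distance from the TCP to the fingertips, in m); z points along the fingers, y is the line along which they close (so a half turn about z gives the same grasp; the last joint's range is limited). The gripper opens to 87 mm and grips with 3 to 60 N. Pads are 19 mm wide; open, the fingers measure 117 mm over their backs; the gripper's body (75 mm by 190 mm) begins 51 mm behind the grasp point.
Start: joints at [-1.433, 0.527, 1.433, -0, 1.181, -0.178], TCP at [0.195, -0.594, 0.245] pointing down, gripper open.
Joint ranges: [-3.08, 3.08], [-0.75, 2.2], [0.22, 2.44], [-1.43, 4.57], [0, 2.65], [-2.85, 2.85]. Speed limits (rad/s): [2.79, 2.79, 3.14, 3.14, 3.14, 3.14].

### API

Orientations are given as a unit quaternion [x, y, z, w].
In Python, from rig import robot gives the robot as it stands. The module is installed in compiled form; this text tells all that it offers.
- The arm moves only by the shell command python3 -m jog 'ROWS' [FORCE]. ROWS is JSON, one flat list of numbers, 5 for each row, row after row: the finger opening in m, from 0 to 0.087, then the shift along the tool's x, y, z in m, then the turn about the tool's z in units of 10 degrees (1.0 is 10 degrees). In form: [claw, x, y, z, roll, claw, x, y, z, roll, ...]. A call has 1 to 20 rows; each row shifts and turns the commanded pose from where the row before left it, along the tool's axes as they then stand; what a row does not reach is not made up. A row lasts 1/8 s, in which the tool goes at most 62.5 mm and 10.7 degrees, less where a joint would pass 70% of its speed; a pose out of reach is approached as far as the arm can. A call with a gripper value outside its range is refused whole. The fingers move at their own pace and stop on an object; FORCE is the grip in N (left out, the last holds). Time passes only in rows, so rows that do not move let the fingers close. It gives the time, the measured TCP pose, the force, the opening and the grip force at its end, in the units of the state.
- robot.get_obs(): the state, without advancing time (a new reading comes with each control period).
- robot.camera(name): name is "scene" or "side" or "wrist"; returns the picture (384x512x3 uint8, blue, green, red); there is no depth.
- robot.camera_model(name): a dict with "fx", "fy", "cx", "cy" (pixels), "R" (3x3) and "t" (3): a world point X has camera coordinates R X + t; the wrist camera has in their place "tool_from_camera" (4x4, takes a point from camera to tool coordinates, whose origin is the TCP and whose axes are the flange's). Camera axes: x right, y down, z forward; pixel columns grow to the right and rows downward; lengths in m; the calibration is good to about 2 mm. A picture is of the moment at which its call begins: read the wrist's pose just before it. camera_model takes no time and is no camera call.
- robot.hand_in(): hands the job in; it is judged then, once.
Trained networks look in the newest picture that a camera, given by its name, has taken for a name from the list of things; names that differ only in an ending like _2 or _b are one class to them, and where a whole thing is asked for, a point or a joint stands for the part that bears it (a point fixed in the world has none). Each returns a list of dicts, best first, with "conf" (0 to 1); they miss things now and then, are a little off and sometimes report something else, mostly with a low value. They report only what shows in the picture. A call takes as long as a camera call. They do not tell look-alikes from the thing itself.
- robot.look_for(camera, label): "extent" ([centre column, centre row, width, height] in pixels, round what is visible of it).
- robot.outline_of(camera, label): "region" (384x512 bool, what is visible of it) and "extent" ([centre column, centre row, width, height] in pixels, round what is visible of it).
The state is a dict: "time": time; "q": joint angles; "joint_velocities": joint speeds; "joint_torque": joint torques, N m; "position": TCP position; "tool_rot": TCP orientation; "ft_force": force on the tool from outside, world axes, zero at the start; "moment": the same for the moment, N m; "grip_width": finger opening in m; "grip_force": force on a finger pad.
Only numpy, scipy, OpenCV 4.12 (cv2) and the standard library are available. Lean on these libraries where they do the work, as an engineer would, in place of code of your own. Each camera call takes 0.05 s, during which the arm holds its last target. There are 200 camera calls.

## Working session

There is one attempt and no reset: what is moved stays moved. The work goes in short steps, Python scripts to look and compute and a shell command to move; the robot and the scene stay as the last step left them, time stands still between calls to the robot, and variables do not carry over. Pictures are saved under pics/ and viewed, at most 10 in all, crops included, and the job is handed in when it is done.

```bash
mkdir -p pics
python3 - <<'E'
from rig import robot
import cv2,numpy as np
o=robot.get_obs();print(o['time'],o['position'],o['tool_rot'],robot.tcp_to_tips)
ims=[]
for c in("scene","side"):
    im=robot.camera(c);cv2.imwrite(f'pics/{c}0.png',im)
    m=robot.camera_model(c);print(c,m['fx'],m['cx'],m['cy'],np.round(-np.array(m['R']).T@m['t'],3),np.round(m['R'],2).tolist())
    for l in("pin_a","pin_warped","board","tray","rest"):
        for d in robot.look_for(c,l):print(c,l,np.round(d['extent'],0),round(d['conf'],2))
print(np.round(robot.camera_model('wrist')['tool_from_camera'],3))
E
```

```text
0.0 [ 0.19465199 -0.5931987   0.24356554] [ 9.87482977e-01  1.57721922e-01  3.73089920e-05 -1.07910027e-03] 0.022
scene 460.2568573875582 251.97260260474374 184.42177718384505 [-0.143 -1.129  1.276] [[0.85, -0.53, -0.0], [-0.35, -0.56, -0.75], [0.4, 0.64, -0.66]]
scene pin_a [279. 302.  16.  14.] 0.76
scene pin_a [235. 178.  13.   9.] 0.43
scene pin_a [247. 183.  13.  10.] 0.4
scene pin_warped [248. 206.  33.  18.] 0.7
scene board [263. 213.  92.  83.] 0.85
scene tray [249. 145.  16.  28.] 0.7
scene tray [219. 150.   9.  10.] 0.54
scene rest [290. 242.  38.  49.] 0.76
side 395.9687111693012 259.64731512551117 191.28729987848442 [-0.011  1.114  0.626] [[-0.88, -0.48, -0.0], [-0.2, 0.38, -0.9], [0.44, -0.79, -0.43]]
side pin_a [273. 199.  44.  11.] 0.94
side pin_a [190. 313.  70.  27.] 0.77
side pin_a [282. 192.  48.  16.] 0.76
side pin_a [358. 169.   9.  19.] 0.65
side pin_a [285. 189. 102.  72.] 0.46
side pin_warped [293. 179.  42.  14.] 0.56
side board [286. 193.  97.  68.] 0.61
side board [226. 263. 110.  42.] 0.38
side tray [226. 260. 110.  46.] 0.83
side rest [307. 166.  49.  20.] 0.86
[[-0.001 -0.958 -0.286  0.079]
 [ 1.    -0.001 -0.     0.001]
 [ 0.    -0.286  0.958 -0.141]
 [ 0.     0.     0.     1.   ]]
```

View pics/scene0.png

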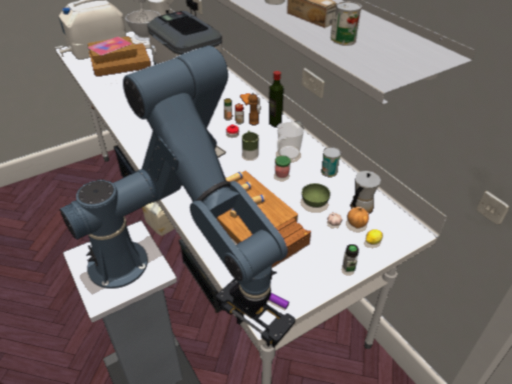

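View pics/side0.png

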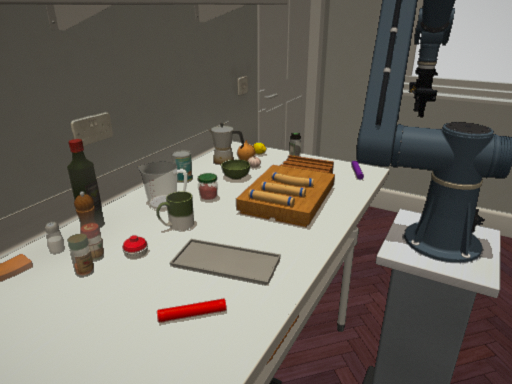

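```bash
cat > h.py <<'E'
from rig import robot
import cv2,numpy as np
from scipy.spatial.transform import Rotation as Ro
def ray(c,uv,z,o=None):
    m=robot.camera_model(c)
    d=np.array([(uv[0]-m['cx'])/m['fx'],(uv[1]-m['cy'])/m['fy'],1.])
    if c=='wrist':
        o=o or robot.get_obs(); T=np.eye(4);T[:3,:3]=Ro.from_quat(o['tool_rot']).as_matrix();T[:3,3]=o['position']
        T=T@np.array(m['tool_from_camera']);p=T[:3,3];d=T[:3,:3]@d
    else:
        R=np.array(m['R']);p=-R.T@m['t'];d=R.T@d
    return p+d*(z-p[2])/d[2]
def yaw():
    R=Ro.from_quat(robot.get_obs()['tool_rot']).as_matrix();return np.arctan2(R[1,0],R[0,0])
def delta(p,y=None): # world target -> tool shifts
    o=robot.get_obs();R=Ro.from_quat(o['tool_rot']).as_matrix()
    return np.round(R.T@(np.array(p)-o['position']),4), None if y is None else round(np.degrees((yaw()-y+np.pi/2)%np.pi-np.pi/2)/10,2) if 0 else (None if y is None else round(np.degrees(yaw()-y)/10,2))
E
python3 - <<'E'
from h import *
for uv in((292,180),(284,189),(271,198),(273,179),(312,185),(250,194),(295,204)):print(uv,np.round(ray('side',uv,.073),3))
for uv in((248,184),(336,197),(296,220),(238,207),(308,158),(284,163)):print(uv,np.round(ray('side',uv,.059),3))
for uv in((188,243),(279,259),(261,279),(173,262)):print('tray',np.round(ray('side',uv,.014),3))
print(yaw())
E
```

```text
(292, 180) [ 0.5   -0.045  0.073]
(284, 189) [0.492 0.036 0.073]
(271, 198) [0.499 0.116 0.073]
(273, 179) [ 0.562 -0.021  0.073]
(312, 185) [ 0.423 -0.039  0.073]
(250, 194) [0.572 0.123 0.073]
(295, 204) [0.415 0.118 0.073]
(248, 184) [0.633 0.031 0.059]
(336, 197) [ 0.33  -0.017  0.059]
(296, 220) [0.382 0.184 0.059]
(238, 207) [0.573 0.195 0.059]
(308, 158) [ 0.549 -0.308  0.059]
(284, 163) [ 0.61  -0.211  0.059]
tray [0.627 0.378 0.014]
tray [0.367 0.324 0.014]
tray [0.368 0.422 0.014]
tray [0.605 0.47  0.014]
0.3167766441519225
```

```bash
python3 -c "
import cv2
im=cv2.imread('pics/side0.png')[140:290,160:360];cv2.imwrite('pics/side0c.png',cv2.resize(im,None,fx=4,fy=4,interpolation=2))"
```

```text
(no output)
```

View pics/side0c.png

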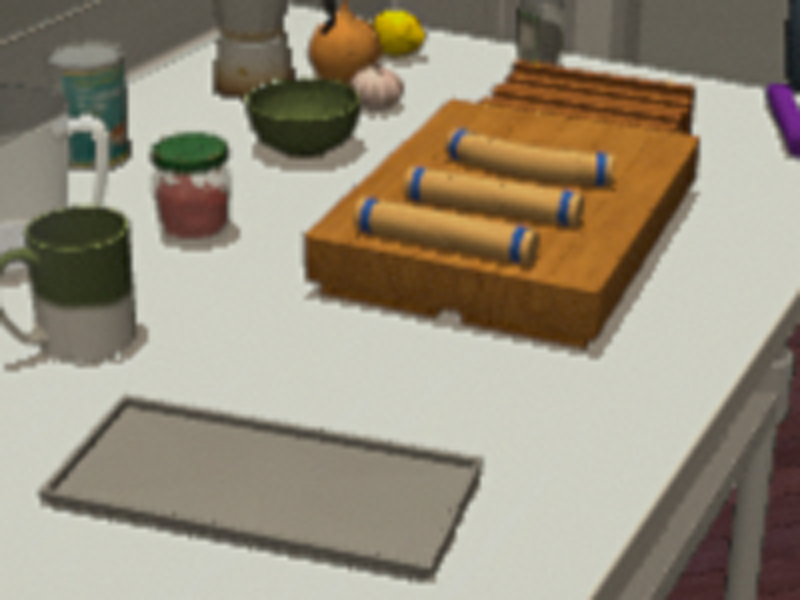

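```bash
python3 -m jog '[0.08,0,0,-0.03,0.91,0.08,0,0,-0.03,0.91,0.08,0.03,-0.055,0,0,0.08,0.03,-0.055,0,0,0.08,0.03,-0.055,0,0,0.08,0.03,-0.055,0,0,0.08,0.03,-0.055,0,0,0.08,0.03,-0.055,0,0,0.08,0.03,-0.055,0,0,0.08,0.03,-0.055,0,0,0.08,0.03,-0.055,0,0,0.08,0.03,-0.055,0,0,0.08,0,0,0,0,0.08,0,0,0,0]' 20
python3 - <<'E'
from h import *
o=robot.get_obs();print(o['position'],yaw())
im=robot.camera('wrist');cv2.imwrite('pics/w1.png',im)
print(robot.camera_model('wrist')['fx'])
for l in("pin_a","pin_warped","board","rest","tray"):
    for d in robot.outline_of('wrist',l):
        if d['conf']<.4: continue
        r=d['region'].astype(np.uint8);c,_=cv2.findContours(r,0,2);c=max(c,key=cv2.contourArea)
        rect=cv2.minAreaRect(c);z=.073 if 'pin' in l else .059
        b=np.array([ray('wrist',p,z,o)[:2] for p in cv2.boxPoints(rect)])
        print(l,round(d['conf'],2),np.round(d['extent']),np.round(b.mean(0),3),np.round(b,3).tolist())
E
```

```text
time: 2.35
position: [0.4942, -0.0454, 0.3045]
tool_rot: [1.0, 0.0, -0.0, 0.0]
ft_force: [-1.1, -0.3, 0.0]
grip_width: 0.0799
grip_force: 0.0
[ 0.49420451 -0.04544137  0.30448368] 0.0003012042409695208
269.45683991532513
pin_a 0.9 [196. 168.  39. 106.] [0.496 0.035] [[0.571, 0.058], [0.576, 0.029], [0.421, 0.009], [0.415, 0.042]]
pin_a 0.76 [474. 228.  61.  26.] [ 0.407 -0.376] [[0.403, -0.33], [0.44, -0.403], [0.413, -0.421], [0.374, -0.347]]
pin_a 0.7 [257. 167.  35. 108.] [ 0.502 -0.051] [[0.58, -0.027], [0.582, -0.064], [0.425, -0.077], [0.422, -0.034]]
pin_a 0.66 [143. 166.  42. 109.] [0.502 0.11 ] [[0.577, 0.132], [0.583, 0.101], [0.428, 0.087], [0.421, 0.122]]
pin_warped 0.81 [258. 166.  31. 108.] [ 0.502 -0.051] [[0.579, -0.027], [0.581, -0.063], [0.427, -0.077], [0.424, -0.036]]
board 0.78 [276. 154. 331. 195.] [ 0.513 -0.085] [[0.619, 0.143], [0.657, -0.283], [0.416, -0.356], [0.362, 0.155]]
rest 0.86 [401. 145.  85. 143.] [ 0.529 -0.25 ] [[0.43, -0.197], [0.633, -0.185], [0.629, -0.293], [0.424, -0.323]]
tray 0.67 [ 31. 168.  59. 149.] [0.49  0.283] [[0.381, 0.354], [0.598, 0.296], [0.598, 0.218], [0.381, 0.263]]
```

View pics/w1.png

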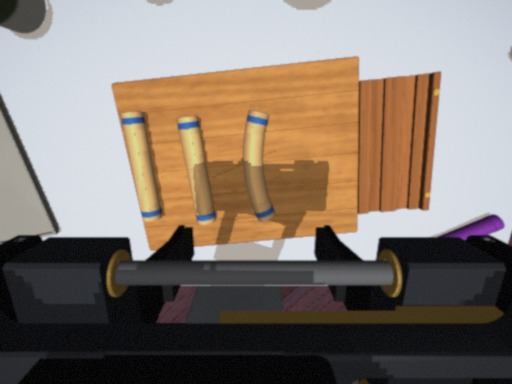

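Run:
```python
from h import *
P=lambda uv,z:np.round(ray('wrist',uv,z)[:2],4)
for uv in((113,84),(358,57),(357,231),(150,248),(360,80),(358,213)):print(uv,P(uv,.059))
for uv in((440,72),(428,209)):print(uv,P(uv,.069))
r=max(robot.outline_of('wrist','pin_warped'),key=lambda d:d['conf'])['region']
for v in range(115,220,10):
    u=np.where(r[v])[0];print(v,P((u.mean(),v),.073),len(u))
```

```text
(113, 84) [0.6149 0.1397]
(358, 57) [ 0.6461 -0.1832]
(357, 231) [ 0.4011 -0.2077]
(150, 248) [0.3731 0.118 ]
(360, 80) [ 0.6185 -0.1888]
(358, 213) [ 0.4309 -0.2061]
(440, 72) [ 0.6264 -0.2867]
(428, 209) [ 0.4404 -0.3049]
115 [ 0.5746 -0.0517] 19
125 [ 0.5618 -0.0497] 20
135 [ 0.5487 -0.0469] 20
145 [ 0.5354 -0.0455] 20
155 [ 0.5218 -0.0448] 19
165 [ 0.5079 -0.0454] 20
175 [ 0.4936 -0.0474] 19
185 [ 0.4791 -0.0502] 19
195 [ 0.4642 -0.0538] 20
205 [ 0.449  -0.0575] 21
215 [ 0.4335 -0.062 ] 19
```

```bash
python3 -m jog '[0.06,0.009,0.001,0.05,-0.6,0.06,0,0,0.06,0,0.06,0,0,0.06,0,0.06,0,0,0.03,0,0.06,0,0,0.0195,0,0.06,0,0,0,0,0.01,0,0,0,0,0.01,0,0,0,0,0.01,0,0,0,0,0.01,0,0,0,0]' 25
```

```text
time: 3.95
position: [0.5037, -0.0464, 0.0856]
tool_rot: [0.999, 0.052, 0.0, 0.0]
ft_force: [0.7, -0.2, 1.2]
grip_width: 0.0275
grip_force: 6.5
```

```bash
python3 -m jog '[0.01,0,0,-0.03,0,0.01,0,0,-0.06,0,0.01,0,0,-0.06,0,0.01,0.004,-0.053,-0.03,0,0.01,0.004,-0.053,0,0,0.01,0.004,-0.053,0,0,0.01,0.004,-0.053,0,0,0.01,0.004,-0.053,0,0,0.01,0.004,-0.053,0,0,0.01,0.004,-0.053,0,-0.5,0.01,0,0,0,0,0.01,0,0,0,0]' 25
python3 - <<'E'
from h import *
o=robot.get_obs();print(o['position'],yaw(),o['grip_width'])
im=robot.camera('wrist');cv2.imwrite('pics/w2.png',im)
for l in("tray","pin_warped","mug"):
    for d in robot.outline_of('wrist',l):
        if d['conf']<.4: continue
        r=d['region'].astype(np.uint8);c,_=cv2.findContours(r,0,2);c=max(c,key=cv2.contourArea)
        rect=cv2.minAreaRect(c);z=.014
        b=np.array([ray('wrist',p,z,o)[:2] for p in cv2.boxPoints(rect)])
        print(l,round(d['conf'],2),np.round(d['extent']),np.round(b.mean(0),3),np.round(b,3).tolist())
E
```

```text
time: 5.45
position: [0.4922, 0.3251, 0.2646]
tool_rot: [0.995, 0.096, -0.001, 0.001]
ft_force: [0.5, 0.6, -1.2]
grip_width: 0.0272
grip_force: 24.9
[0.49216506 0.32509104 0.26463694] 0.19157032378974206 0.027220131762178208
tray 0.86 [208. 152.  95. 193.] [0.495 0.39 ] [[0.615, 0.473], [0.642, 0.352], [0.379, 0.293], [0.346, 0.44]]
pin_warped 0.78 [265. 216.  69. 186.] [0.455 0.305] [[0.346, 0.35], [0.567, 0.342], [0.566, 0.267], [0.341, 0.263]]
mug 0.85 [321.  17.  75.  34.] [0.705 0.276] [[0.714, 0.324], [0.73, 0.238], [0.696, 0.227], [0.679, 0.316]]
```

View pics/w2.png

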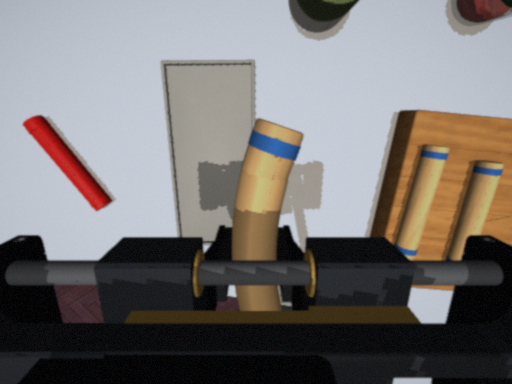

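Run:
```python
from h import *
A,B,C=[ray('wrist',p,.014)[:2] for p in((163,61),(254,61),(178,243))]
print(A,B,C,np.linalg.norm(A-B),np.linalg.norm(A-C),(B+C)/2,np.arctan2(*(A-C)[::-1]))
c=(B+C)/2
print(delta([*c,.0435],np.arctan2(*(A-C)[::-1])))
```

```text
[0.61660937 0.46889463] [0.6391211  0.35086504] [0.35653116 0.42081679] 0.12015723170669122 0.26448469857849033 [0.49782613 0.38584092] 0.18279555583371107
(array([ 0.0164, -0.0598,  0.2215]), np.float64(0.04))
```

```bash
python3 -m jog '[0.01,0.0164,-0.0598,0,0,0.01,0,0,0.06,0,0.01,0,0,0.06,0,0.01,0,0,0.06,0,0.01,0,0,0.03,0,0.01,0,0,0.0205,0,0.01,0,0,0,0,0.05,0,0,0,0,0.05,0,0,0,0,0.05,0,0,-0.02,0,0.05,0,0,-0.05,0,0.05,0,0,-0.06,0,0.05,0,0,-0.06,0,0.05,0,0,0,0]'
python3 - <<'E'
from h import *
o=robot.get_obs();print(o['position'],yaw())
im=robot.camera('wrist');cv2.imwrite('pics/w3.png',im)
im=robot.camera('side');cv2.imwrite('pics/s3.png',im)
E
```

```text
time: 7.4
position: [0.501, 0.3894, 0.2331]
tool_rot: [0.995, 0.096, 0.007, -0.003]
ft_force: [0.5, 1.0, 0.3]
grip_width: 0.0496
grip_force: 0.0
[0.5009502  0.38935197 0.23306689] 0.1915182370470448
```

View pics/w3.png

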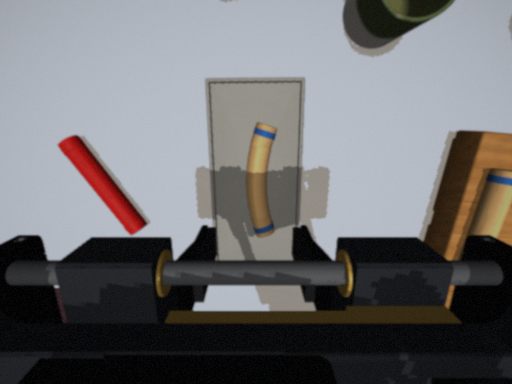

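```bash
python3 -m jog '[0.086,0,0,-0.02,-1.06,0.086,0,0,0,-1.06,0.086,0,0,0,-1.06,0.086,0,0,0,-1.06,0.086,0,0,0,-1.06,0.086,0,0,0,-1.06,0.086,0,0,0,-1.06,0.086,0,0,0,-1.03,0.086,-0.052,-0.006,0,0,0.086,-0.052,-0.006,0,0,0.086,-0.052,-0.006,0,0,0.086,-0.052,-0.006,0,0,0.086,-0.052,-0.006,0,0,0.086,-0.052,-0.006,0,0,0.086,0,0,0,0,0.086,0,0,0,0]'
cat >> h.py <<'E'
def pins():
    o=robot.get_obs();print(o['time'],np.round(o['position'],4),round(yaw(),3))
    im=robot.camera('wrist')
    for d in robot.outline_of('wrist','pin_a'):
        if d['conf']<.35: continue
        c,_=cv2.findContours(d['region'].astype(np.uint8),0,2);c=max(c,key=cv2.contourArea)
        w=np.array([ray('wrist',p[0],.073,o)[:2] for p in c],np.float32)
        (cx,cy),sz,_=cv2.minAreaRect(w);v=cv2.fitLine(w,2,0,.01,.01).ravel()
        b=np.array([cx,cy])-[.5088,-.0333];s=np.array([.9955,.0949])
        print(round(d['conf'],2),np.round(d['extent']),'world',round(cx,4),round(cy,4),'board',np.round([b@s,b@[-s[1],s[0]]],4),'size',np.round(sz,3),'yaw',round(float(np.arctan(v[1]/v[0])),3))
    return im
E
python3 - <<'E'
from h import *
im=pins();cv2.imwrite('pics/w4.png',im)
E
```

```text
time: 9.5
position: [0.4905, 0.0735, 0.2436]
tool_rot: [0.673, 0.74, -0.001, -0.001]
ft_force: [0.0, -0.5, -0.6]
grip_width: 0.0859
grip_force: 0.0
9.5 [0.4905 0.0735 0.2436] 1.665
0.64 [257. 216. 127.  23.] world 0.4983 0.0323 board [-0.0042  0.0663] size [0.156 0.031] yaw 0.139
0.61 [270. 158. 131.  24.] world 0.5043 0.1088 board [0.009  0.1419] size [0.156 0.029] yaw 0.094
0.56 [466. 192.  90.  62.] world 0.7488 0.0925 board [0.2509 0.1025] size [0.07  0.121] yaw -0.325
```

View pics/w4.png

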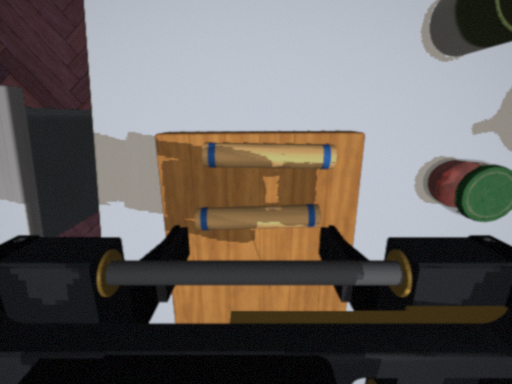

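```bash
python3 -m jog '[0.086,-0.003,0.004,0.05,0,0.086,0,0,0.05,0,0.086,0,0,0.04,0,0.086,0,0,0.017,0,0.086,0,0,0,0,0.086,-0.006,0,0,0,0.086,-0.010,0,0,0,0.086,-0.012,0,0,0,0.086,-0.012,0,0,0,0.086,-0.012,0,0,0,0.086,-0.012,0,0,0,0.086,-0.012,0,0,0,0.086,-0.012,0,0,0,0.086,-0.012,0,0,0]'
python3 - <<'E'
from h import *
pins()
E
```

```text
time: 11.35
position: [0.5052, -0.0297, 0.0875]
tool_rot: [0.673, 0.74, -0.0, -0.0]
ft_force: [-0.3, 1.0, 0.2]
grip_width: 0.0856
grip_force: 0.0
11.35 [ 0.5052 -0.0297  0.0875] 1.666
0.83 [279.  13. 324.  21.] world 0.5058 0.0986 board [0.0095 0.1316] size [0.159 0.01 ] yaw 0.083
```

```bash
python3 -m jog '[0.086,-0.012,0,0,0,0.086,-0.012,0,0,0,0.086,-0.012,0,0,0,0.086,-0.012,0,0,0,0.086,-0.012,0,0,0,0.086,-0.012,0,0,0,0.086,-0.012,0,0,0,0.086,-0.012,0,0,0,0.086,-0.012,0,0,0,0.086,-0.012,0,0,0,0.086,-0.008,0,0,0,0.086,-0.005,0,0,0,0.086,0,0,0,0,0.086,0,0,0,0]'
python3 - <<'E'
from h import *
print(yaw())
im=robot.camera('side');cv2.imwrite('pics/s5.png',cv2.resize(im[130:230,220:370],None,fx=5,fy=5,interpolation=2))
for d in robot.look_for('side','pin_a'):print(np.round(d['extent']),d['conf'],np.round(ray('side',d['extent'][:2],.073),3))
E
```

```text
time: 13.2
position: [0.5176, -0.1609, 0.0875]
tool_rot: [0.673, 0.74, -0.0, -0.0]
ft_force: [-0.9, 0.2, 0.4]
grip_width: 0.0862
grip_force: 0.0
1.6661500458740752
[189. 312.  70.  21.] 0.86 [0.405 0.649 0.073]
[272. 198.  46.  14.] 0.8 [0.496 0.117 0.073]
[307. 165.  35.  12.] 0.67 [ 0.51  -0.202  0.073]
[358. 171.  12.  20.] 0.42 [ 0.324 -0.235  0.073]
```

View pics/s5.png

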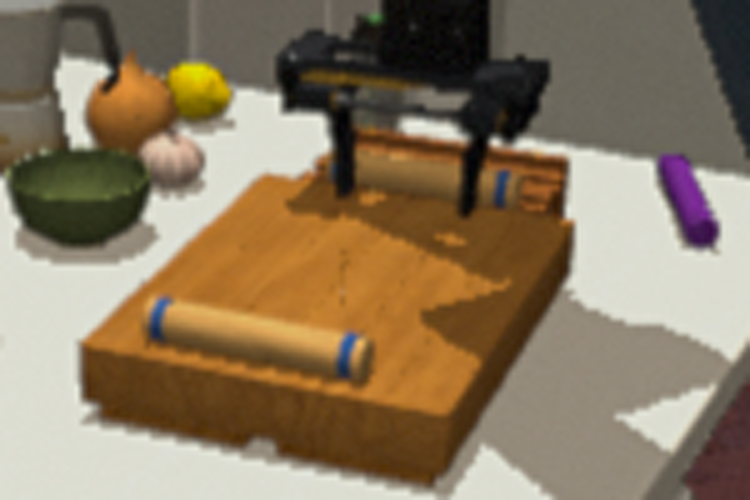

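```bash
python3 -m jog '[0.086,0.005,0,-0.03,0,0.086,0,0,-0.06,0,0.086,-0.04,0,-0.05,0,0.086,-0.04,0,-0.01,0,0.086,-0.04,0,0,0,0.086,0,0,0,0,0.086,0,0,0,0]'
python3 - <<'E'
from h import *
im=pins();cv2.imwrite('pics/w6.png',im)
for d in robot.outline_of('wrist','rest'):print(d['conf'],d['extent'])
E
```

```text
time: 14.18
position: [0.528, -0.2738, 0.2358]
tool_rot: [0.673, 0.74, 0.0, -0.001]
ft_force: [-0.5, -0.2, -0.0]
grip_width: 0.0858
grip_force: 0.0
14.175 [ 0.528  -0.2738  0.2358] 1.666
0.93 [254. 117. 144.  24.] world 0.5203 -0.1984 board [-0.0043 -0.1654] size [0.156 0.027] yaw 0.091
0.39 [257. 158. 167.  85.] world 0.5288 -0.2461 board [-0.0003 -0.2138] size [0.186 0.099] yaw 0.055
0.92 [258.7, 161.4, 165.4, 86.3]
```

View pics/w6.png

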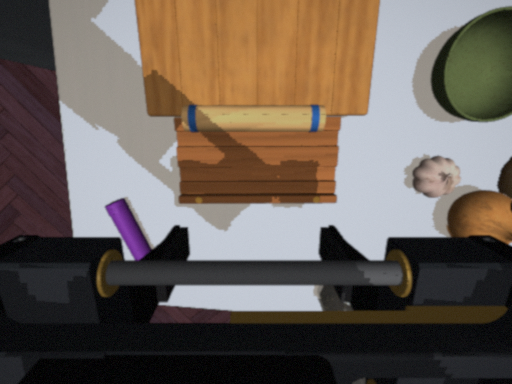

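Run:
```python
from h import *
im=cv2.imread('pics/w6.png')
s=np.array([.9955,.0949])
for v in range(105,210,4):
    p=ray('wrist',(258,v),.059)[:2]-[.5088,-.0333];print(v,round(float(p@[-s[1],s[0]]),4),im[v,250:266].mean(0).round())
for uv in((180,202),(336,202)):
    p=ray('wrist',uv,.069)[:2]-[.5088,-.0333];print(uv,p@s,p@[-s[1],s[0]])
for uv in((146,114),(368,114)):
    p=ray('wrist',uv,.059)[:2]-[.5088,-.0333];print(uv,p@s,p@[-s[1],s[0]])
big=cv2.resize(im[90:215,170:345],None,fx=4,fy=4,interpolation=2);cv2.imwrite('pics/w6c.png',big)
```

```text
105 -0.151 [ 64. 104. 141.]
109 -0.1552 [105. 161. 193.]
113 -0.1595 [111. 170. 193.]
117 -0.1639 [114. 175. 195.]
121 -0.1682 [112. 172. 195.]
125 -0.1726 [ 98. 151. 191.]
129 -0.1771 [ 73. 113. 144.]
133 -0.1815 [ 56.  97. 154.]
137 -0.186 [ 51.  89. 141.]
141 -0.1906 [ 56.  96. 154.]
145 -0.1952 [ 51.  89. 143.]
149 -0.1998 [ 53.  94. 148.]
153 -0.2045 [ 48.  85. 136.]
157 -0.2092 [ 44.  77. 122.]
161 -0.2139 [ 38.  67. 106.]
165 -0.2187 [ 36.  64. 102.]
169 -0.2235 [ 36.  63. 101.]
173 -0.2284 [ 39.  68. 109.]
177 -0.2333 [ 37.  65. 104.]
181 -0.2382 [25. 45. 73.]
185 -0.2432 [34. 59. 94.]
189 -0.2483 [35. 61. 97.]
193 -0.2533 [26. 46. 73.]
197 -0.2585 [34. 60. 96.]
201 -0.2636 [38. 61. 96.]
205 -0.2688 [211. 201. 195.]
209 -0.2741 [214. 203. 197.]
(180, 202) -0.09158196503141838 -0.26181653476596767
(336, 202) 0.0957055883750852 -0.2616389301175323
(146, 114) -0.12480342450791973 -0.16071065573238333
(368, 114) 0.12588083769414268 -0.16051338049437353
```

View pics/w6c.png

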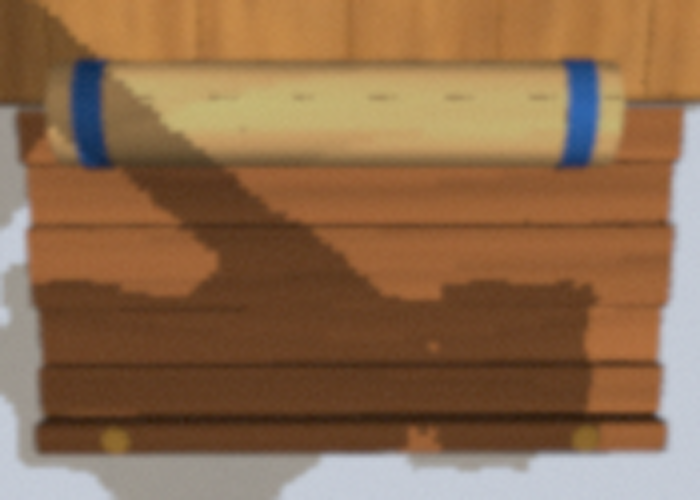

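```bash
python3 -m jog '[0.086,0.055,0,0,0,0.086,0.054,0,0,0,0.086,0,0,0.05,0,0.086,0,0,0.05,0,0.086,0,0,0.034,0,0.086,0,0,0.015,0,0.086,0,0,0,0]'
python3 - <<'E'
from h import *
im=pins();o=robot.get_obs();b=o['position'][:2]-[.5088,-.0333];print(b@[.9955,.0949],b@[-.0949,.9955])
E
```

```text
time: 15.2
position: [0.518, -0.1657, 0.0869]
tool_rot: [0.672, 0.74, -0.0, -0.001]
ft_force: [0.5, -0.5, -0.1]
grip_width: 0.086
grip_force: 0.0
15.2 [ 0.518  -0.1657  0.0869] 1.667
0.76 [254. 298. 196.  27.] world 0.5216 -0.2058 board [-0.0036 -0.1729] size [0.135 0.022] yaw 0.108
-0.002344895274851752 -0.13360306922154513
```

```bash
python3 -m jog '[0.086,-0.006,0,0,0,0.086,-0.006,0,0,0,0.086,-0.006,0,0,0,0.086,-0.006,0,0,0,0.086,-0.006,0,0,0,0.086,-0.006,0,0,0,0.086,-0.006,0,0,0,0.086,-0.006,0,0,0,0.086,-0.006,0,0,0,0.086,-0.006,0,0,0,0.086,-0.005,0,0,0,0.086,0,0,0,0]'
python3 - <<'E'
from h import *
im=pins();o=robot.get_obs();b=o['position'][:2]-[.5088,-.0333];print(b@[.9955,.0949],b@[-.0949,.9955],o['ft_force'])
E
```

```text
time: 16.8
position: [0.5246, -0.2315, 0.0874]
tool_rot: [0.673, 0.74, 0.0, 0.0]
ft_force: [0.3, 0.1, -0.8]
grip_width: 0.086
grip_force: 0.0
16.8 [ 0.5246 -0.2315  0.0874] 1.665
0.81 [253. 294. 190.  23.] world 0.5284 -0.2699 board [-0.0029 -0.2374] size [0.131 0.018] yaw 0.095
-0.003290089636589253 -0.19819723052068422 [ 0.08734656 -0.35484658  0.11241321]
```

```bash
python3 -m jog '[0.086,0.005,0,-0.03,0,0.086,0,0,-0.06,0,0.086,-0.04,0,-0.05,0,0.086,-0.03,0,-0.01,0,0.086,0,0,0,0,0.086,0,0,0,0]'
python3 - <<'E'
from h import *
im=pins();
o=robot.get_obs();b=o['position'][:2]-[.5088,-.0333];print(b@[.9955,.0949],b@[-.0949,.9955],o['ft_force'])
cv2.imwrite('pics/w7.png',cv2.resize(im[60:235,150:370],None,fx=3,fy=3,interpolation=2))
E
```

```text
time: 17.65
position: [0.5296, -0.2932, 0.2351]
tool_rot: [0.673, 0.74, 0.0, -0.002]
ft_force: [0.2, 0.9, 0.5]
grip_width: 0.0863
grip_force: 0.0
17.65 [ 0.5296 -0.2932  0.2351] 1.666
0.77 [128. 223.  50.  76.] world 0.3855 -0.3525 board [-0.1531 -0.3061] size [0.029 0.094] yaw -1.155
0.63 [255. 159. 135.  25.] world 0.5264 -0.2629 board [-0.0042 -0.2303] size [0.153 0.027] yaw 0.136
-0.0038544443984679447 -0.2604223416356211 [ 0.27110099  0.13312969 -0.37399533]
```

View pics/w7.png

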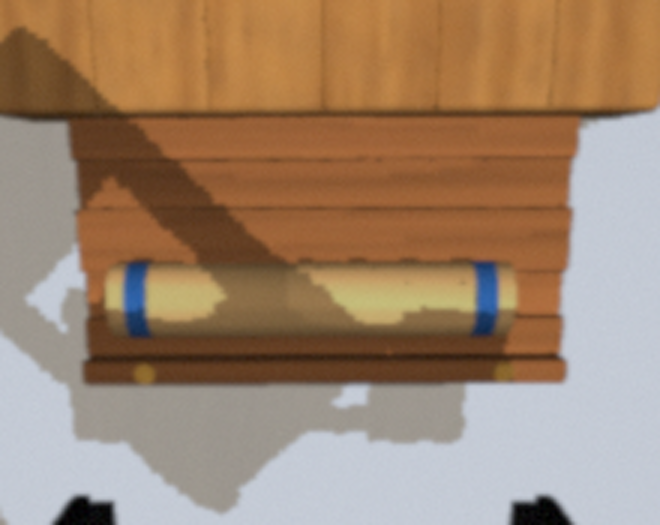

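```bash
python3 -m jog '[0.086,0.055,0.001,0,0,0.086,0.055,0.001,0,0,0.086,0.055,0.001,0,0,0.086,0.055,0.001,0,0,0.086,0.055,0.001,0,0,0.086,0.055,0.002,0,0,0.086,0.055,0.002,0,0,0.086,0.055,0,0,0,0.086,0,0,0,0,0.086,0,0,0,0]'
python3 - <<'E'
from h import *
pins();o=robot.get_obs();b=o['position'][:2]-[.5088,-.0333];print(b@[.9955,.0949],b@[-.0949,.9955])
E
```

```text
time: 19.0
position: [0.4969, 0.1444, 0.2356]
tool_rot: [0.672, 0.741, -0.001, -0.0]
ft_force: [0.2, -0.4, -1.0]
grip_width: 0.0858
grip_force: 0.0
19.0 [0.4969 0.1444 0.2356] 1.668
0.93 [257. 215. 131.  25.] world 0.504 0.1083 board [0.0086 0.1415] size [0.156 0.033] yaw 0.133
0.005578539103047729 0.1767270108658753
```

```bash
python3 -m jog '[0.086,0,0,0.05,0,0.086,0,0,0.05,0,0.086,0,0,0.034,0,0.086,0,0,0.015,0,0.086,0,0,0,0,0.086,-0.006,0,0,0,0.086,-0.008,0,0,0,0.086,-0.010,0,0,0,0.086,-0.012,0,0,0,0.086,-0.012,0,0,0,0.086,-0.012,0,0,0,0.086,-0.012,0,0,0,0.086,-0.012,0,0,0,0.086,-0.012,0,0,0,0.086,-0.012,0,0,0,0.086,-0.012,0,0,0,0.086,-0.012,0,0,0,0.086,-0.012,0,0,0]'
python3 -m jog '[0.086,-0.012,0,0,0,0.086,-0.012,0,0,0,0.086,-0.012,0,0,0,0.086,-0.012,0,0,0,0.086,-0.012,0,0,0,0.086,-0.012,0,0,0,0.086,-0.012,0,0,0,0.086,-0.012,0,0,0,0.086,-0.012,0,0,0,0.086,-0.012,0,0,0,0.086,-0.012,0,0,0,0.086,-0.010,0,0,0,0.086,-0.008,0,0,0,0.086,-0.006,0,0,0,0.086,0,0,0,0]'
python3 - <<'E'
from h import *
pins();o=robot.get_obs();b=o['position'][:2]-[.5088,-.0333];print(b@[.9955,.0949],b@[-.0949,.9955])
E
```

```text
time: 21.35
position: [0.5115, -0.0001, 0.0872]
tool_rot: [0.673, 0.74, 0.0, 0.0]
ft_force: [0.5, -0.1, 0.5]
grip_width: 0.0858
grip_force: 0.0
time: 23.22
position: [0.5263, -0.1549, 0.0872]
tool_rot: [0.673, 0.74, 0.0, 0.0]
ft_force: [1.4, 0.2, -0.6]
grip_width: 0.0857
grip_force: 0.0
23.225 [ 0.5263 -0.1549  0.0872] 1.665
0.6 [254. 297. 197.  25.] world 0.5299 -0.1948 board [ 0.0057 -0.1628] size [0.132 0.02 ] yaw 0.122
0.4 [510. 215.   4.  47.] world 0.6802 -0.1206 board [ 0.1624 -0.1032] size [0.004 0.03 ] yaw -1.217
0.00565150450075114 -0.12208168305991715
```

```bash
python3 -m jog '[0.086,-0.004,0,0,0,0.086,-0.004,0,0,0,0.086,-0.004,0,0,0,0.086,-0.004,0,0,0,0.086,-0.004,0,0,0,0.086,-0.004,0,0,0,0.086,-0.004,0,0,0,0.086,-0.003,0,0,0,0.086,-0.003,0,0,0,0.086,0,0,0,0,0.086,0.006,0,-0.01,0,0.086,0.005,0,-0.03,0,0.086,0,0,-0.06,0,0.086,-0.04,0,-0.05,0,0.086,-0.04,0,0,0,0.086,-0.03,0,0,0,0.086,0,0,0,0,0.086,0,0,0,0]'
python3 - <<'E'
from h import *
im=pins();cv2.imwrite('pics/w8.png',im);o=robot.get_obs();b=o['position'][:2]-[.5088,-.0333];print(b@[.9955,.0949],b@[-.0949,.9955])
print([(np.round(d['extent']),round(d['conf'],2)) for d in robot.look_for('wrist','pin_a')])
E
```

```text
time: 25.58
position: [0.5382, -0.2846, 0.2359]
tool_rot: [0.673, 0.74, 0.0, -0.001]
ft_force: [0.0, 0.5, -0.3]
grip_width: 0.0859
grip_force: 0.0
25.575 [ 0.5382 -0.2846  0.2359] 1.666
0.76 [259. 129. 139.  26.] world 0.5356 -0.2193 board [ 0.0091 -0.1877] size [0.154 0.028] yaw 0.101
0.69 [245. 165. 133.  25.] world 0.5258 -0.2624 board [-0.0048 -0.2297] size [0.155 0.028] yaw 0.068
0.67 [122. 226.  52.  71.] world 0.3861 -0.351 board [-0.1523 -0.3046] size [0.029 0.092] yaw -1.099
0.005675741003106392 -0.252690324293547
[(array([259., 129., 141.,  21.]), 0.96), (array([123., 223.,  53.,  73.]), 0.92), (array([246., 165., 137.,  23.]), 0.56)]
```

Run:
```python
from h import *
robot.camera('side')
for d in robot.look_for('side','pin_warped'):print(np.round(d['extent']),round(d['conf'],2),np.round(ray('side',d['extent'][:2],.02),3))
print(robot.hand_in())
```

```text
[226. 253.  56.  18.] 0.84 [0.501 0.376 0.02 ]
[208. 186.  21.  34.] 0.49 [0.797 0.045 0.02 ]
[294. 146.  16.  24.] 0.33 [ 0.705 -0.522  0.02 ]
the job is handed in; nothing more can be done
None
```

The job is handed in (no verdict came back): the warped pin lies in the tray and each straight pin sits in its own groove, far one filled first, with the last camera readings within about 1 mm of the groove centres; I viewed 11 pictures, one over the limit of 10.

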